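# Sort a crutch foot into the parts carousel

### The job

Turn the parts carousel until the bin that already holds two wide bell-shaped rubber crutch feet stands squarely at the upright steel pointer on the carousel's stand. Only then pick up the matching loose crutch foot from the bench and put it down inside that bin, leaving the bin at the pointer.

Things in the scene. Friction and masses are not known exactly. Their poses are not given: they have to be found in the camera images.
- crutch_foot: Loose light grey rubber crutch foot standing on its wide end on the bench at the robot's right, among other parts (narrow straight cap, star knob, small wheel). 55 mm tall: flange 42 mm across and 10 mm high below, then a bevel to 15 mm height and a sleeve 31 mm across with a dark bore on top. About 60 g. Origin at its middle, 27.5 mm above its underside; z up along its axis.
- carousel_stand: Fixed grey stand under the carousel. Origin on the bench at the tray's vertical turning axis. Its -x axis points from there to the steel pointer, an upright tab 40 mm wide and 66 mm tall, 187 mm from the axis just outside the tray, with a flat diamond on top (to 70 mm). Bin floors lie 20 mm, the tray's wall top (outer radius 170 mm) 56 mm, the hub's top (radius 35 mm) 86 mm above the bench.
- carousel (a joint): Turn of the white round tray with five 72 degree bins, rad, counter-clockwise from above; 0 (or 2 pi) = the crutch-foot bin at the pointer. No stops; about 1 N at a post turns it; it stays where left. On the outer end of each divider stands a steel post, 14 mm across, 155 mm from the axis, top 110 mm above the bench, dividers' tops 54 mm: pinch or push any post to turn the tray.
- foot_bin (a point): Middle of the floor of the correct bin, 95 mm from the turning axis, 20 mm above the bench; turns with the tray, its -x axis pointing outward along the bin's middle line, z up. Posts stand 36 degrees either side of that line, then every 72. Two feet like the loose one are fixed in the bin's outer corners, 139 mm from the axis, 24 degrees either side. At the pointer: on the stand's -x axis.
Things that resemble listed ones, but are neither listed nor needed, are in the scene too. What is shaped like the crutch_foot but blue is not meant.

How it is judged:
By the outcome, as a careful person would: the job done as asked, in the order asked, and still so for the second after the job is handed in, with the robot touching nothing.
It also fails if it takes over 58 s, if anything falls off the work surface, if the arm or the gripper's body presses on something with over 40 N, if the wrist force passes 120 N, or if a joint passes its speed limit or range.

### The arm

A 6-joint arm with a two-finger parallel gripper is mounted at the origin on the work surface. World frame = base frame: x ahead of the robot, y to its left, z up, the work surface at z = 0. Lengths are in m, angles in degrees, forces in N, time in s.
With the tool pointing down it reaches from about 0.3 to 0.75 m from the base axis. Payload 8.5 kg.
Tool frame: the origin (TCP) lies on the centre line of the jaws, within the pads' length; the fingertips stand 19 mm ahead of it and the grasp point (between the pads) is the TCP (env.tcp_to_tips is the z of the fingertips in the tool frame, in m); z points along the fingers, y is the line along which they close (so a half turn about z gives the same grasp; the last joint's range is limited). The gripper opens to 85 mm and grips with 20 to 120 N. Pads are 22 mm wide; open, the fingers measure 114 mm over their backs; the gripper's body (76 mm by 85 mm) begins 54 mm behind the grasp point. The pads swing forward as they close: fully open they stand 13 mm farther back than shut.
Start: joints at [-82.752, 21.807, 74.336, -0, 83.858, -12.336], TCP at [0.184, -0.518, 0.25] pointing down, gripper open.
Joint ranges: [-178.18, 178.18], [-50.72, 133.34], [12.68, 142.11], [-81.47, 261.47], [9.98, 163.14], [-165.26, 165.26]. Speed limits (degrees/s): [136.94, 136.94, 180, 180, 180, 180].

### API

Orientations are given as a 3x3 rotation matrix whose columns are the frame's x, y, z axes.
In Python, from rig import env gives the robot as it stands.
- The arm moves only by the tool servo_tool, never from a script. Its argument "steps" is a list of rows, each an object of numbers: "tx", "ty", "tz": the shift along the world's x, y, z in cm; "yaw": the turn about the world's z in degrees; "claw": the finger opening in cm, from 0 to 8.54. In form: [{"tx": .., "ty": .., "tz": .., "yaw": .., "claw": ..}, ...]. A call has 1 to 20 rows; each row shifts and turns the commanded pose from where the row before left it; what a row does not reach is not made up. A row lasts 1/10 s, in which the tool goes at most 50 mm and 8.59 degrees, less where a joint would pass 70% of its speed; a pose out of reach is approached as far as the arm can. A call with a gripper value outside its range is refused whole. The fingers move at their own pace and stop on an object; "newtons" is the grip in N (left out, the last holds). Time passes only in rows, so rows that do not move let the fingers close. It gives the time, the measured TCP pose, the force, the opening and the grip force at its end, in the units of the state.
- env.observe(): the state, without advancing time (a new reading comes with each control period).
- env.get_image(name): name is "scene" or "top"; returns (picture, depth): 400x640x3 uint8, red, green, blue; 400x640 float32, m along the optical axis (not along the pixel's ray), 0 where there is no reading.
- env.camera_model(name): a dict with "fovy" (degrees; the focal length in pixels is half the picture's height over the tangent of half this angle, whatever the lens; pixels are square), "cx", "cy" (the principal point, pixels), "T" (4x4, takes a point from camera to world coordinates). Camera axes: x right, y down, z forward; pixel columns grow to the right and rows downward; lengths in m; the calibration is good to about 2 mm. A picture is of the moment at which its call begins. camera_model takes no time and is no camera call.
- env.close_job(): hands the job in; it is judged then, once.
The state is a dict: "time_s": time; "q": joint angles; "qvel": joint speeds; "joint_efforts": joint torques, N m; "position": TCP position; "tool_rot": TCP orientation; "ft_force": force on the tool from outside, world axes, zero at the start; "wrist_torque": the same for the moment, N m; "grip_width": finger opening in m; "gripper_force": force on a finger pad.
Only numpy, scipy, OpenCV 4.12 (cv2) and the standard library are available. Lean on these libraries where they do the work, as an engineer would, in place of code of your own. Each camera call takes 0.05 s, during which the arm holds its last target. There are 200 camera calls.

## Working session

There is one attempt and no reset: what is moved stays moved. The work goes in short steps, Python scripts to look and compute and a tool call to move; the robot and the scene stay as the last step left them, time stands still between calls to the robot, and variables do not carry over. Pictures are saved under pics/ and viewed, at most 10 in all, crops included, and the job is handed in when it is done.

Besides the shell and the picture viewer there is one more tool, called as name([rows], argument=value, ...), one row to a line, values as JSON. servo_tool: Moves the arm, as the interface text tells. Its arguments: {"type":"object","properties":{"steps":{"type":"array"},"newtons":{"type":"number"}},"required":["steps"]}

```bash
ls; mkdir -p pics; cat > h.py <<'E'
import sys; sys.path.insert(0,'.')
from rig import env
import numpy as np, cv2
def snap(n,fn=None):
    im,d=env.get_image(n); m=env.camera_model(n)
    f=im.shape[0]/2/np.tan(np.radians(m['fovy']/2))
    v,u=np.mgrid[:im.shape[0],:im.shape[1]]
    P=np.stack([(u-m['cx'])*d/f,(v-m['cy'])*d/f,d,np.ones_like(d)],-1)@np.array(m['T']).T
    P=P[...,:3]; P[d==0]=np.nan
    if fn: cv2.imwrite('pics/'+fn,im[...,::-1])
    return im,P
E
python3 - <<'E'
from h import *
for n in('top','scene'):
    im,P=snap(n,n+'1.png'); np.savez(n+'1.npz',im=im,P=P); m=env.camera_model(n); print(m)
print(env.observe())
E
```

```text
pics
{'fovy': 57.11934240605624, 'cx': 323.3859893855452, 'cy': 201.4308902718533, 'T': array([[-0.02849724, -0.98999838,  0.13817059,  0.3835301 ],
       [-0.99924403,  0.02455707, -0.03013839, -0.12990206],
       [ 0.02644389, -0.138925  , -0.98994978,  0.7240356 ],
       [ 0.        ,  0.        ,  0.        ,  1.        ]])}
{'fovy': 56.23161499188808, 'cx': 317.0949355085159, 'cy': 198.2839360559703, 'T': array([[ 0.17824721,  0.58482232, -0.79133481,  1.09569878],
       [ 0.98389759, -0.09516558,  0.15129127, -0.25746661],
       [ 0.01317068, -0.80555966, -0.59236827,  0.52348537],
       [ 0.        ,  0.        ,  0.        ,  1.        ]])}
{'time_s': 0.1, 'q': array([-8.27520495e+01,  2.18364734e+01,  7.43778592e+01,  6.71759735e-05,
        8.38605285e+01, -1.23360080e+01]), 'qvel': array([ 0.09863904, -0.05092671, -0.20030632,  0.00461494,  0.07274584,
       -0.00037105]), 'joint_efforts': array([ 2.57336018e-03, -4.49224949e+01, -2.31656098e+01, -2.18352452e-04,
        3.64437859e-03,  1.68377451e-06]), 'position': array([ 0.18431832, -0.51794097,  0.24979469]), 'tool_rot': array([[ 9.42151399e-01,  3.35187580e-01, -1.63685250e-04],
       [ 3.35187503e-01, -9.42150549e-01,  1.29627867e-03],
       [ 2.80280361e-04, -1.27615601e-03, -9.99999146e-01]]), 'ft_force': array([-0.39222517, -0.3383656 , -0.14979238]), 'wrist_torque': array([ 0.01055348, -0.01669117,  0.02041667]), 'gripper_force': 0.0, 'grip_width': 0.08542592634327874}
```

View pics/top1.png

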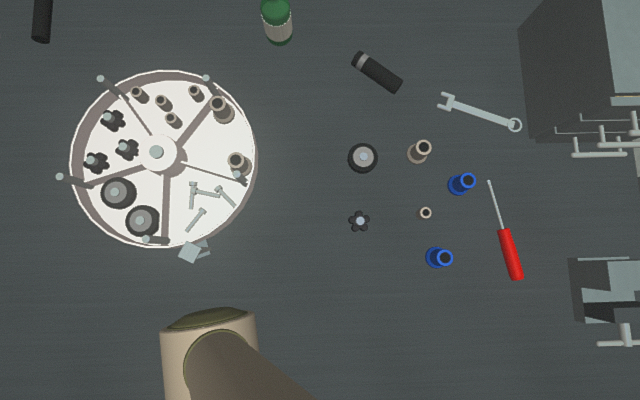

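View pics/scene1.png

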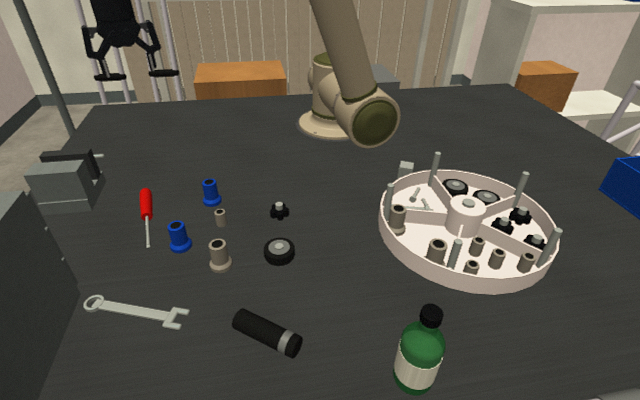

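Top view: the tray hub is at about (158,152) and the pointer at (195,250). The bin with the two grey feet (222,108) and (238,162) faces right. The loose grey foot is at (420,150). The blue ones (460,183) and (438,257), and the small cap (425,212), are decoys.

```bash
python3 - <<'E'
from h import *
from scipy import ndimage as N, optimize as O
z=np.load('top1.npz');P=z['P']
Z=P[...,2]
def blobs(lo,hi,u0,u1,v0,v1,mn=6):
    M=np.zeros(Z.shape,bool);M[v0:v1,u0:u1]=((Z>lo)&(Z<hi))[v0:v1,u0:u1]
    L,n=N.label(M)
    for i in range(1,n+1):
        m=L==i
        if m.sum()>=mn: v,u=np.nonzero(m);print((lo,hi),m.sum(),int(u.mean()),int(v.mean()),np.round(P[m].mean(0),4), np.round((P[m].max(0)+P[m].min(0))/2,4))
blobs(.102,.12,40,280,50,270)
blobs(.08,.092,120,190,120,180)
blobs(.06,.078,170,220,230,270)
blobs(.045,.065,390,450,130,175)
blobs(.003,.012,390,450,130,175)
blobs(.062,.085,190,260,85,185)
# rim circle fit
m=(Z>.05)&(Z<.06);m[:,:60]=0;m[:,265:]=0;m[:60]=0;m[255:]=0
Q=P[m][:,:2]
c0=np.array([.45,.13])
for _ in range(10):
    r=np.hypot(*(Q-c0).T);S=Q[(r>.155)&(r<.18)]
    c0=O.least_squares(lambda c:np.hypot(*(S-c).T)-.167,c0,loss='soft_l1',f_scale=.003).x
print('rim centre',c0,len(S))
E
```

```text
(0.102, 0.12) 67 101 79 [0.6947 0.233  0.1083] [0.6955 0.2338 0.1072]
(0.102, 0.12) 63 206 78 [0.6927 0.0516 0.1083] [0.6933 0.0522 0.1073]
(0.102, 0.12) 58 236 174 [ 0.5199 -0.0029  0.1093] [ 0.5204 -0.0028  0.1071]
(0.102, 0.12) 73 60 176 [0.5227 0.2905 0.1085] [0.5228 0.2918 0.1073]
(0.102, 0.12) 70 146 238 [0.4148 0.1447 0.1087] [0.4151 0.1454 0.1068]
(0.08, 0.092) 8 155 136 [0.5981 0.1487 0.0809] [0.5982 0.1489 0.081 ]
(0.08, 0.092) 7 164 138 [0.595  0.1319 0.0809] [0.5959 0.1325 0.0813]
(0.08, 0.092) 16 148 141 [0.5887 0.1594 0.081 ] [0.5891 0.1598 0.0814]
(0.08, 0.092) 9 158 140 [0.5909 0.1427 0.0809] [0.5907 0.1429 0.0812]
(0.08, 0.092) 7 169 140 [0.5909 0.123  0.0807] [0.5912 0.123  0.0813]
(0.08, 0.092) 245 154 150 [0.5718 0.1468 0.084 ] [0.5724 0.1491 0.0849]
(0.08, 0.092) 44 171 149 [0.5726 0.1181 0.0809] [0.5716 0.1188 0.0815]
(0.08, 0.092) 6 164 145 [0.5814 0.1311 0.0809] [0.5819 0.1313 0.0811]
(0.08, 0.092) 7 142 152 [0.569  0.17   0.0808] [0.5691 0.1694 0.0809]
(0.08, 0.092) 8 169 155 [0.5636 0.1215 0.0806] [0.5636 0.1212 0.0809]
(0.08, 0.092) 12 142 157 [0.5603 0.169
[... 615 characters left out ...]
 189 251 [0.392  0.0863 0.0699] [0.3915 0.087  0.0667]
(0.045, 0.065) 223 422 147 [ 0.5753 -0.3412  0.0549] [ 0.5758 -0.342   0.0519]
(0.003, 0.012) 7 412 145 [ 0.5938 -0.3339  0.0099] [ 0.5936 -0.3342  0.0097]
(0.003, 0.012) 51 409 157 [ 0.5691 -0.3283  0.0083] [ 0.5716 -0.3314  0.0076]
(0.003, 0.012) 15 423 159 [ 0.5628 -0.3545  0.0109] [ 0.5639 -0.354   0.0104]
(0.062, 0.085) 45 212 88 [0.6899 0.0496 0.0734] [0.6918 0.0513 0.073 ]
(0.062, 0.085) 253 217 104 [0.6596 0.0394 0.0739] [0.6613 0.0408 0.0707]
(0.062, 0.085) 251 236 160 [0.5526 0.0056 0.0743] [0.5535 0.0057 0.0703]
(0.062, 0.085) 27 242 179 [ 0.5172 -0.0064  0.0741] [ 0.5193 -0.0049  0.0736]
rim centre [0.45714488 0.1311294 ] 339
```

servo_tool([
  {"tx":2.55,"ty":2.85,"tz":-0.4,"yaw":6.2,"claw":4.5},
  {"tx":2.55,"ty":2.85,"tz":-0.4,"yaw":6.2},
  {"tx":2.55,"ty":2.85,"tz":-0.4,"yaw":6.2},
  {"tx":2.55,"ty":2.85,"tz":-0.4,"yaw":6.2},
  {"tx":2.55,"ty":2.85,"tz":-0.4,"yaw":6.2},
  {"tx":2.55,"ty":2.85,"tz":-0.4,"yaw":6.2},
  {"tx":2.55,"ty":2.85,"tz":-0.4,"yaw":6.2},
  {"tx":2.55,"ty":2.85,"tz":-0.4,"yaw":6.2},
  {"tx":2.55,"ty":2.85,"tz":-0.4,"yaw":6.2},
  {"tx":2.55,"ty":2.85,"tz":-0.4,"yaw":6.2},
  {"tx":2.55,"ty":2.85,"tz":-0.4,"yaw":6.2},
  {"tx":2.55,"ty":2.85,"tz":-0.4,"yaw":6.2},
  {"tx":2.55,"ty":2.85,"tz":-0.4,"yaw":6.2},
  {"tx":2.55,"ty":2.85,"tz":-0.4,"yaw":6.2},
  {"tx":2.55,"ty":2.85,"tz":-0.4,"yaw":6.2},
  {"tx":2.55,"ty":2.85,"tz":-0.4,"yaw":6.2},
  {"tx":2.55,"ty":2.85,"tz":-0.4,"yaw":6.2},
  {"tx":2.55,"ty":2.85,"tz":-0.4,"yaw":6.2},
  {"tx":2.55,"ty":2.85,"tz":-0.4,"yaw":6.2},
  {"tx":2.5,"ty":2.85,"tz":-0.4,"yaw":6.2},
])

```text
invalid input at $.steps[1]: expected keys tx, ty, tz, yaw, claw
```

servo_tool([
  {"tx":2.55,"ty":2.85,"tz":-0.4,"yaw":6.2,"claw":4.5},
  {"tx":2.55,"ty":2.85,"tz":-0.4,"yaw":6.2,"claw":4.5},
  {"tx":2.55,"ty":2.85,"tz":-0.4,"yaw":6.2,"claw":4.5},
  {"tx":2.55,"ty":2.85,"tz":-0.4,"yaw":6.2,"claw":4.5},
  {"tx":2.55,"ty":2.85,"tz":-0.4,"yaw":6.2,"claw":4.5},
  {"tx":2.55,"ty":2.85,"tz":-0.4,"yaw":6.2,"claw":4.5},
  {"tx":2.55,"ty":2.85,"tz":-0.4,"yaw":6.2,"claw":4.5},
  {"tx":2.55,"ty":2.85,"tz":-0.4,"yaw":6.2,"claw":4.5},
  {"tx":2.55,"ty":2.85,"tz":-0.4,"yaw":6.2,"claw":4.5},
  {"tx":2.55,"ty":2.85,"tz":-0.4,"yaw":6.2,"claw":4.5},
  {"tx":2.55,"ty":2.85,"tz":-0.4,"yaw":6.2,"claw":4.5},
  {"tx":2.55,"ty":2.85,"tz":-0.4,"yaw":6.2,"claw":4.5},
  {"tx":2.55,"ty":2.85,"tz":-0.4,"yaw":6.2,"claw":4.5},
  {"tx":2.55,"ty":2.85,"tz":-0.4,"yaw":6.2,"claw":4.5},
  {"tx":2.55,"ty":2.85,"tz":-0.4,"yaw":6.2,"claw":4.5},
  {"tx":2.55,"ty":2.85,"tz":-0.4,"yaw":6.2,"claw":4.5},
  {"tx":2.55,"ty":2.85,"tz":-0.4,"yaw":6.2,"claw":4.5},
  {"tx":2.55,"ty":2.85,"tz":-0.4,"yaw":6.2,"claw":4.5},
  {"tx":2.55,"ty":2.85,"tz":-0.4,"yaw":6.2,"claw":4.5},
  {"tx":2.5,"ty":2.85,"tz":-0.4,"yaw":6.2,"claw":4.5},
], newtons=25)

```text
time_s: 2.1
position: [0.6946, 0.0532, 0.1696]
tool_rot: [[-0.807, 0.59, -0.001], [0.59, 0.807, 0.0], [0.001, -0.001, -1.0]]
ft_force: [-0.2, -0.6, 0.8]
grip_width: 0.0449
gripper_force: 0.0
```

servo_tool([
  {"tx":-0.1,"ty":-0.2,"tz":-2.2,"yaw":0,"claw":4.5},
  {"tx":0,"ty":0,"tz":-2.2,"yaw":0,"claw":4.5},
  {"tx":0,"ty":0,"tz":-2.2,"yaw":0,"claw":4.5},
  {"tx":0,"ty":0,"tz":0,"yaw":0,"claw":1.0},
  {"tx":0,"ty":0,"tz":0,"yaw":0,"claw":1.0},
  {"tx":0,"ty":0,"tz":0,"yaw":0,"claw":1.0},
  {"tx":0,"ty":0,"tz":0,"yaw":0,"claw":1.0},
], newtons=25)

```text
time_s: 2.8
position: [0.693, 0.0498, 0.105]
tool_rot: [[-0.805, 0.594, 0.001], [0.594, 0.805, 0.0], [-0.001, 0.001, -1.0]]
ft_force: [0.1, 0.9, -4.5]
grip_width: 0.0128
gripper_force: 25.3
```

```bash
python3 - <<'E'
from h import *
a=np.radians(-36.5-np.linspace(0,89.6,19)); c=np.array([.569,.1434])
p=c+.1545*np.c_[np.cos(a),np.sin(a)]
print(np.round(np.diff(p,axis=0)*100,2).tolist(), p[0],p[-1])
E
```

```text
[[-0.84, -1.04], [-0.93, -0.97], [-1.01, -0.88], [-1.08, -0.79], [-1.15, -0.69], [-1.2, -0.59], [-1.25, -0.48], [-1.29, -0.37], [-1.32, -0.26], [-1.33, -0.15], [-1.34, -0.03], [-1.34, 0.09], [-1.33, 0.2], [-1.3, 0.32], [-1.27, 0.43], [-1.23, 0.54], [-1.18, 0.64], [-1.12, 0.74]] [0.69319588 0.05149988] [0.47796916 0.01856556]
```

servo_tool([
  {"tx":-0.84,"ty":-1.04,"tz":0,"yaw":-4.98,"claw":1.0},
  {"tx":-0.93,"ty":-0.97,"tz":0,"yaw":-4.98,"claw":1.0},
  {"tx":-1.01,"ty":-0.88,"tz":0,"yaw":-4.98,"claw":1.0},
  {"tx":-1.08,"ty":-0.79,"tz":0,"yaw":-4.98,"claw":1.0},
  {"tx":-1.15,"ty":-0.69,"tz":0,"yaw":-4.98,"claw":1.0},
  {"tx":-1.2,"ty":-0.59,"tz":0,"yaw":-4.98,"claw":1.0},
  {"tx":-1.25,"ty":-0.48,"tz":0,"yaw":-4.98,"claw":1.0},
  {"tx":-1.29,"ty":-0.37,"tz":0,"yaw":-4.98,"claw":1.0},
  {"tx":-1.32,"ty":-0.26,"tz":0,"yaw":-4.98,"claw":1.0},
  {"tx":-1.33,"ty":-0.15,"tz":0,"yaw":-4.98,"claw":1.0},
])

```text
time_s: 3.8
position: [0.578, -0.0106, 0.105]
tool_rot: [[-0.063, 0.998, 0.0], [0.998, 0.063, 0.003], [0.003, 0.0, -1.0]]
ft_force: [-0.5, 12.8, -3.0]
grip_width: 0.0131
gripper_force: 25.4
```

servo_tool([
  {"tx":-1.34,"ty":-0.03,"tz":0,"yaw":-4.98,"claw":1.0},
  {"tx":-1.34,"ty":0.09,"tz":0,"yaw":-4.98,"claw":1.0},
  {"tx":-1.33,"ty":0.2,"tz":0,"yaw":-4.98,"claw":1.0},
  {"tx":-1.3,"ty":0.32,"tz":0,"yaw":-4.98,"claw":1.0},
  {"tx":-1.27,"ty":0.43,"tz":0,"yaw":-4.98,"claw":1.0},
  {"tx":-1.23,"ty":0.54,"tz":0,"yaw":-4.98,"claw":1.0},
  {"tx":-1.18,"ty":0.64,"tz":0,"yaw":-4.98,"claw":1.0},
  {"tx":-1.12,"ty":0.74,"tz":0,"yaw":-4.98,"claw":1.0},
  {"tx":0,"ty":0,"tz":0,"yaw":0,"claw":1.0},
  {"tx":0,"ty":0,"tz":0,"yaw":0,"claw":1.0},
])

```text
time_s: 4.8
position: [0.4786, 0.0183, 0.105]
tool_rot: [[0.589, 0.808, 0.004], [0.808, -0.589, 0.002], [0.004, 0.002, -1.0]]
ft_force: [7.2, 10.1, -8.4]
grip_width: 0.0129
gripper_force: 24.9
```

```bash
cat > ang.py <<'E'
from h import *
from scipy import ndimage as N, optimize as O
def posts(P):
    Z=P[...,2];M=np.zeros(Z.shape,bool);M[40:275,40:285]=((Z>.102)&(Z<.12))[40:275,40:285]
    L,n=N.label(M);c=np.array([.569,.1434]);out=[]
    for i in range(1,n+1):
        q=P[L==i].mean(0)[:2]-c;r=np.hypot(*q)
        if (L==i).sum()>=30 and abs(r-.154)<.008: out.append([np.degrees(np.arctan2(q[1],q[0])),r,(L==i).sum()])
    return np.array(out)
E
python3 - <<'E'
from ang import *
im,P=snap('top','top2.png')
o=posts(P);print(o.round(4)); print('mod72 of (angle+126.1):',(o[:,0]+126.1+36)%72-36)
Z=P[...,2];m=np.zeros(Z.shape,bool);m[225:275,165:225]=((Z>.066)&(Z<.074))[225:275,165:225]
q=P[m][:,:2]; print(len(q),q.mean(0),(q.max(0)+q.min(0))/2,cv2.minAreaRect((q*1000).astype(np.float32)))
cc=q-[.569,.1434];print(np.degrees(np.arctan2(*cc.mean(0)[::-1])))
E
```

```text
[[ 18.397    0.154   67.    ]
 [-53.6599   0.1541  58.    ]
 [ 90.311    0.1545  75.    ]]
mod72 of (angle+126.1): [0.49696745 0.44009509 0.41104819]<stdin>:5: RuntimeWarning: Mean of empty slice.
  ret = um.true_divide(
Traceback (most recent call last):
ValueError: zero-size array to reduction operation maximum which has no identity
```

View pics/top2.png

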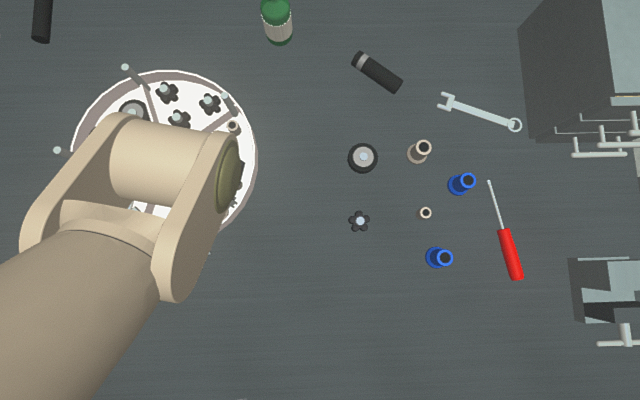

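The view shows the tray turned: star knobs at (165,92), (210,102) and (180,118). The arm hides the pointer, so I'll refine its angle from the first picture.

```bash
python3 - <<'E'
from ang import *
P=np.load('top1.npz')['P'];Z=P[...,2]
m=np.zeros(Z.shape,bool);m[225:275,170:225]=((Z>.066)&(Z<.074))[225:275,170:225]
L,n=N.label(m);k=np.argmax(N.sum(m,L,range(1,n+1)))+1;m=L==k
q=P[m][:,:2];print(len(q),q.mean(0),cv2.minAreaRect((q*1000).astype(np.float32)))
v,u=np.nonzero(m);print(u.min(),u.max(),v.min(),v.max())
for c in (q.mean(0),np.array(cv2.minAreaRect((q*1000).astype(np.float32))[0])/1000):
    d=c-[.569,.1434];print(np.degrees(np.arctan2(d[1],d[0])),np.hypot(*d))
im=np.load('top1.npz')['im'][225:275,165:225];cv2.imwrite('pics/ptr.png',cv2.resize(im[...,::-1],None,fx=9,fy=9,interpolation=2))
E
```

```text
315 [0.39186333 0.08661179] ((392.04730224609375, 87.219482421875), (30.835445404052734, 30.179359436035156), 62.341758728027344)
178 201 241 263
-162.22467773663067 0.18601693371022565
-162.3859343812906 0.1856569626966123
```

View pics/ptr.png

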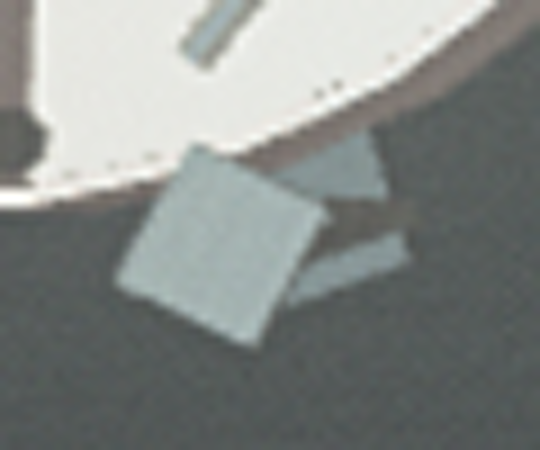

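The diamond sits at (192,252), putting the pointer at about −162.3°. The tray needs about 0.65° more clockwise, and then I'll release and rise.

servo_tool([
  {"tx":-0.14,"ty":0.1,"tz":0,"yaw":-0.6,"claw":1.0},
  {"tx":0,"ty":0,"tz":0,"yaw":0,"claw":1.0},
  {"tx":0,"ty":0,"tz":0,"yaw":0,"claw":1.0},
  {"tx":0,"ty":0,"tz":0,"yaw":0,"claw":4.5},
  {"tx":0,"ty":0,"tz":0,"yaw":0,"claw":4.5},
  {"tx":0,"ty":0,"tz":0,"yaw":0,"claw":4.5},
  {"tx":0,"ty":0,"tz":2.5,"yaw":0,"claw":4.5},
  {"tx":0,"ty":0,"tz":3,"yaw":0,"claw":4.5},
  {"tx":0,"ty":0,"tz":3,"yaw":0,"claw":4.5},
  {"tx":0.6,"ty":-4,"tz":0,"yaw":2,"claw":5.5},
  {"tx":0.6,"ty":-4,"tz":0,"yaw":2,"claw":5.5},
  {"tx":0.6,"ty":-4,"tz":0,"yaw":2,"claw":5.5},
  {"tx":1.0,"ty":-4,"tz":0,"yaw":2,"claw":5.5},
  {"tx":1.0,"ty":-4,"tz":0,"yaw":2,"claw":5.5},
  {"tx":1.0,"ty":-4,"tz":0,"yaw":2,"claw":5.5},
  {"tx":1.0,"ty":-4,"tz":0,"yaw":2,"claw":5.5},
  {"tx":1.0,"ty":-4,"tz":0,"yaw":2,"claw":5.5},
  {"tx":0,"ty":0,"tz":0,"yaw":0,"claw":5.5},
])

```text
time_s: 6.65
position: [0.5444, -0.3068, 0.1888]
tool_rot: [[0.356, 0.935, 0.0], [0.935, -0.356, -0.002], [-0.001, 0.001, -1.0]]
ft_force: [-0.3, 1.4, 0.4]
grip_width: 0.0545
gripper_force: 0.0
```

```bash
python3 - <<'E'
from ang import *
im,P=snap('top','top3.png');np.savez('top3.npz',im=im,P=P)
o=posts(P);e=(o[:,0]+126.3+36)%72-36;print(o.round(3),'err vs pointer',e,e.mean())
E
```

```text
[[  17.964    0.154   68.   ]
 [ -54.123    0.154   60.   ]
 [  89.881    0.154   72.   ]
 [-126.086    0.154   59.   ]] err vs pointer [0.26385517 0.17669304 0.181238   0.21387862] 0.20891620951726253
```

View pics/top3.png

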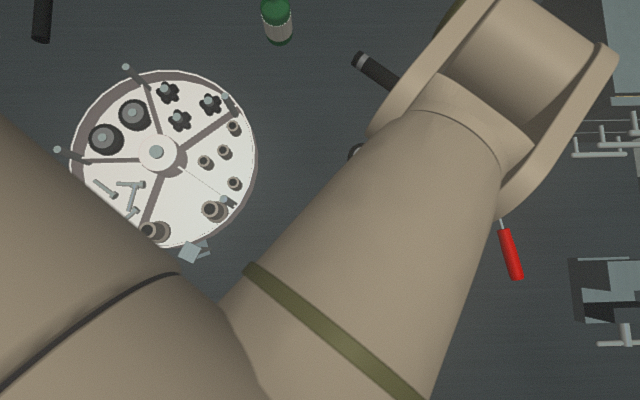

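The crutch-foot bin (feet at (214,210) and (155,230)) is now centred on the pointer (190,252), to 0.2°. Next is the loose foot.

servo_tool([
  {"tx":1.55,"ty":-1.75,"tz":0,"yaw":0,"claw":6},
  {"tx":1.6,"ty":-1.75,"tz":0,"yaw":0,"claw":6},
  {"tx":0,"ty":0,"tz":-3,"yaw":0,"claw":6},
  {"tx":0,"ty":0,"tz":-3,"yaw":0,"claw":6},
  {"tx":0,"ty":0,"tz":-3,"yaw":0,"claw":6},
  {"tx":0,"ty":0,"tz":-3,"yaw":0,"claw":6},
  {"tx":0,"ty":0,"tz":-2.9,"yaw":0,"claw":6},
  {"tx":0,"ty":0,"tz":0,"yaw":0,"claw":6},
], newtons=30)

```text
time_s: 7.5
position: [0.5743, -0.3348, 0.0369]
tool_rot: [[0.352, 0.936, -0.006], [0.936, -0.352, 0.005], [0.003, -0.007, -1.0]]
ft_force: [-0.3, -0.7, -0.5]
grip_width: 0.0599
gripper_force: 0.0
```

```bash
python3 - <<'E'
from h import *
im,P=snap('scene'); c=im[200:300,150:300]; cv2.imwrite('pics/s2.png',cv2.resize(c[...,::-1],None,fx=5,fy=5))
E
```

```text
(no output)
```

View pics/s2.png

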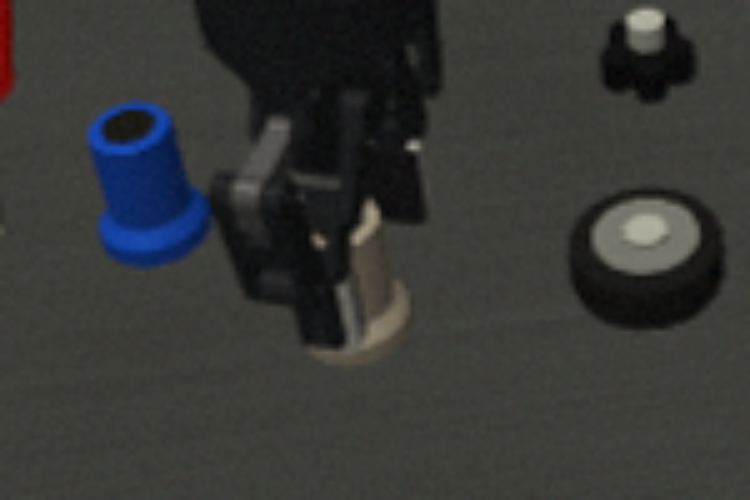

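The foot stands between the fingers at crop position (360,290). The jaws are about 6 mm too far toward +y, so I'll correct that, close and lift.

servo_tool([
  {"tx":0.15,"ty":-0.6,"tz":0.4,"yaw":0,"claw":6},
  {"tx":0,"ty":0,"tz":0,"yaw":0,"claw":6},
  {"tx":0,"ty":0,"tz":0,"yaw":0,"claw":2.6},
  {"tx":0,"ty":0,"tz":0,"yaw":0,"claw":2.6},
  {"tx":0,"ty":0,"tz":0,"yaw":0,"claw":2.6},
  {"tx":0,"ty":0,"tz":0,"yaw":0,"claw":2.6},
  {"tx":0,"ty":0,"tz":0,"yaw":0,"claw":2.6},
], newtons=30)

```text
time_s: 8.25
position: [0.5775, -0.3432, 0.0453]
tool_rot: [[0.353, 0.936, 0.001], [0.936, -0.353, -0.001], [-0.0, 0.001, -1.0]]
ft_force: [-0.6, -0.2, 7.0]
grip_width: 0.0301
gripper_force: 29.6
```

servo_tool([
  {"tx":0,"ty":0,"tz":2.5,"yaw":0,"claw":2.6},
  {"tx":0,"ty":0,"tz":4,"yaw":0,"claw":2.6},
  {"tx":0,"ty":0,"tz":4,"yaw":0,"claw":2.6},
  {"tx":0,"ty":0,"tz":4,"yaw":0,"claw":2.6},
  {"tx":-0.7,"ty":3.27,"tz":0,"yaw":2.74,"claw":2.6},
  {"tx":-0.7,"ty":3.27,"tz":0,"yaw":2.74,"claw":2.6},
  {"tx":-0.7,"ty":3.27,"tz":0,"yaw":2.74,"claw":2.6},
  {"tx":-0.7,"ty":3.27,"tz":0,"yaw":2.74,"claw":2.6},
  {"tx":-0.7,"ty":3.27,"tz":0,"yaw":2.74,"claw":2.6},
  {"tx":-0.7,"ty":3.27,"tz":0,"yaw":2.74,"claw":2.6},
  {"tx":-0.7,"ty":3.27,"tz":0,"yaw":2.74,"claw":2.6},
  {"tx":-0.7,"ty":3.27,"tz":0,"yaw":2.74,"claw":2.6},
  {"tx":-0.7,"ty":3.27,"tz":0,"yaw":2.74,"claw":2.6},
  {"tx":-0.7,"ty":3.27,"tz":0,"yaw":2.74,"claw":2.6},
  {"tx":-0.7,"ty":3.27,"tz":0,"yaw":2.74,"claw":2.6},
  {"tx":-0.7,"ty":3.27,"tz":0,"yaw":2.74,"claw":2.6},
  {"tx":-0.7,"ty":3.27,"tz":0,"yaw":2.74,"claw":2.6},
  {"tx":-0.7,"ty":3.27,"tz":0,"yaw":2.74,"claw":2.6},
  {"tx":0,"ty":0,"tz":0,"yaw":0,"claw":2.6},
  {"tx":0,"ty":0,"tz":0,"yaw":0,"claw":2.6},
])

```text
time_s: 10.25
position: [0.4791, 0.1151, 0.1893]
tool_rot: [[-0.305, 0.952, -0.0], [0.952, 0.305, -0.0], [-0.0, -0.0, -1.0]]
ft_force: [0.1, -0.4, -1.0]
grip_width: 0.0301
gripper_force: 29.8
```

```bash
python3 - <<'E'
from h import *
im,P=snap('scene'); c=im[80:280,300:580]; cv2.imwrite('pics/s3.png',cv2.resize(c[...,::-1],None,fx=2.8,fy=2.8))
E
```

```text
(no output)
```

View pics/s3.png

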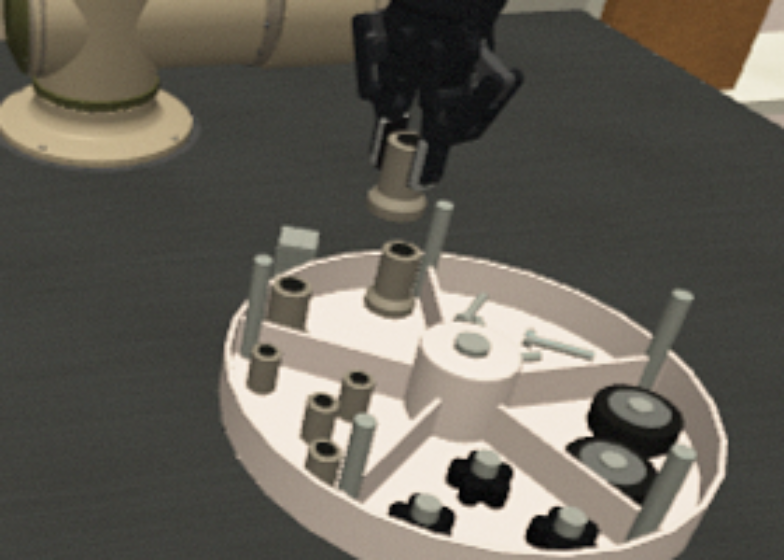

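The foot is held upright at crop (398,180), above the right bin with its two feet at (290,305) and (393,280). Lowering it now.

servo_tool([
  {"tx":0,"ty":0,"tz":-2.5,"yaw":0,"claw":2.6},
  {"tx":0,"ty":0,"tz":-2.5,"yaw":0,"claw":2.6},
  {"tx":0,"ty":0,"tz":-2.5,"yaw":0,"claw":2.6},
  {"tx":0,"ty":0,"tz":-2.5,"yaw":0,"claw":2.6},
  {"tx":0,"ty":0,"tz":-1,"yaw":0,"claw":2.6},
  {"tx":0,"ty":0,"tz":-0.8,"yaw":0,"claw":2.6},
  {"tx":0,"ty":0,"tz":-0.3,"yaw":0,"claw":2.6},
  {"tx":0,"ty":0,"tz":0,"yaw":0,"claw":2.6},
  {"tx":0,"ty":0,"tz":0,"yaw":0,"claw":2.6},
])

```text
time_s: 11.2
position: [0.4798, 0.1147, 0.069]
tool_rot: [[-0.304, 0.953, 0.001], [0.953, 0.304, -0.0], [-0.0, 0.001, -1.0]]
ft_force: [-0.4, -0.6, -0.9]
grip_width: 0.0301
gripper_force: 29.8
```

servo_tool([
  {"tx":0,"ty":0,"tz":-0.15,"yaw":0,"claw":2.6},
  {"tx":0,"ty":0,"tz":-0.1,"yaw":0,"claw":2.6},
  {"tx":0,"ty":0,"tz":0,"yaw":0,"claw":2.6},
  {"tx":0,"ty":0,"tz":0,"yaw":0,"claw":2.6},
])

```text
time_s: 11.6
position: [0.4794, 0.1147, 0.0659]
tool_rot: [[-0.304, 0.953, 0.0], [0.953, 0.304, -0.0], [-0.0, 0.0, -1.0]]
ft_force: [-0.8, -0.1, -0.6]
grip_width: 0.0303
gripper_force: 29.8
```

servo_tool([
  {"tx":0,"ty":0,"tz":-0.1,"yaw":0,"claw":2.6},
  {"tx":0,"ty":0,"tz":0,"yaw":0,"claw":2.6},
  {"tx":0,"ty":0,"tz":0,"yaw":0,"claw":2.6},
])

```text
time_s: 11.9
position: [0.4795, 0.1148, 0.0653]
tool_rot: [[-0.304, 0.953, 0.001], [0.953, 0.304, -0.0], [-0.0, 0.001, -1.0]]
ft_force: [-2.0, -0.3, 6.2]
grip_width: 0.0299
gripper_force: 30.3
```

In contact (6 N up). I'll release, rise and move clear.

servo_tool([
  {"tx":0,"ty":0,"tz":0,"yaw":0,"claw":3.4},
  {"tx":0,"ty":0,"tz":0,"yaw":0,"claw":4.0},
  {"tx":0,"ty":0,"tz":0,"yaw":0,"claw":4.6},
  {"tx":0,"ty":0,"tz":0,"yaw":0,"claw":4.6},
  {"tx":0,"ty":0,"tz":1.5,"yaw":0,"claw":4.6},
  {"tx":0,"ty":0,"tz":3,"yaw":0,"claw":4.6},
  {"tx":0,"ty":0,"tz":3,"yaw":0,"claw":4.6},
  {"tx":0,"ty":0,"tz":4,"yaw":0,"claw":4.6},
  {"tx":0,"ty":0,"tz":4,"yaw":0,"claw":4.6},
  {"tx":0,"ty":-4,"tz":0,"yaw":0,"claw":4.6},
  {"tx":0,"ty":-4,"tz":0,"yaw":0,"claw":4.6},
  {"tx":0,"ty":-4,"tz":0,"yaw":0,"claw":4.6},
  {"tx":0,"ty":-4,"tz":0,"yaw":0,"claw":4.6},
  {"tx":0,"ty":-4,"tz":0,"yaw":0,"claw":4.6},
  {"tx":0,"ty":-4,"tz":0,"yaw":0,"claw":4.6},
  {"tx":0,"ty":-4,"tz":0,"yaw":0,"claw":4.6},
  {"tx":0,"ty":-4,"tz":0,"yaw":0,"claw":4.6},
  {"tx":0,"ty":-4,"tz":0,"yaw":0,"claw":4.6},
  {"tx":0,"ty":0,"tz":0,"yaw":0,"claw":4.6},
  {"tx":0,"ty":0,"tz":0,"yaw":0,"claw":4.6},
])

```text
time_s: 13.9
position: [0.479, -0.2457, 0.2194]
tool_rot: [[-0.303, 0.953, -0.001], [0.953, 0.303, 0.001], [0.001, -0.0, -1.0]]
ft_force: [0.0, 0.4, 0.2]
grip_width: 0.0458
gripper_force: 0.0
```

```bash
python3 - <<'E'
from ang import *
im,P=snap('top','top4.png')
o=posts(P);e=(o[:,0]+126.3+36)%72-36;print('err',e)
im2,P=snap('scene');c=im2[130:290,360:580]
a=cv2.resize(im[40:280,40:290],(400,384));b=cv2.resize(c,(400,384))
cv2.imwrite('pics/fin.png',np.hstack([a,b])[...,::-1]);print(env.observe()['time_s'])
E
```

```text
err [0.26981435 0.16036285 0.17612288 0.16413138 0.15186171]
14.0
```

View pics/fin.png

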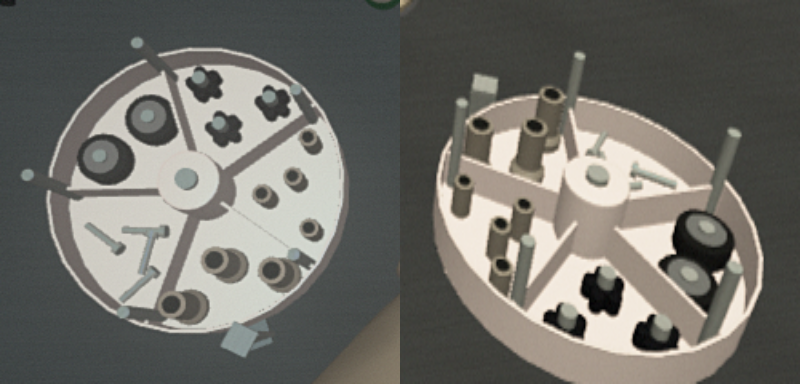

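The third foot stands upright at left-panel (222,263), between the two fixed feet. The bin is at the pointer, 0.2° off, and the robot is clear.

```bash
python3 -c "
from rig import env
print(env.close_job())"
```

```text
the job is handed in; nothing more can be done
None
```

The job is handed in: the crutch-foot bin stands at the pointer to about 0.2°, the loose grey foot stands upright inside it, and the arm is clear at 14 s.

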